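# Fit and lock the slip bush in the angle drilling jig

### The arm

A 6-joint arm with a two-finger parallel gripper is mounted at the origin on the work surface. World frame = base frame: x ahead of the robot, y to its left, z up, the work surface at z = 0. Lengths are in m, angles in rad, forces in N, time in s.
With the tool pointing down it reaches from about 0.225 to 0.875 m from the base axis. Payload 3.4 kg.
Tool frame: the origin (TCP) lies between the finger pads; the fingertips stand 25 mm ahead of it and the grasp point (between the pads) lies 6 mm ahead of it (manip.tips_ahead is the distance from the TCP to the fingertips, in m); z points along the fingers, x is the direction in which the jaws open and shut, and the axes are right-handed (so a half turn about z gives the same grasp; the last joint's range is limited). The gripper opens to 85 mm and grips with 20 to 120 N. Pads are 22 mm wide; open, the fingers measure 114 mm over their backs; the gripper's body (76 mm by 85 mm) begins 54 mm behind the grasp point. The pads swing forward as they close: fully open they stand 13 mm farther back than shut.
Start: joints at [0.989, 0.276, 1.505, -0, 1.361, -0.121], TCP at [0.256, 0.515, 0.256] pointing down, gripper open.
Joint ranges: [-2.89, 2.89], [-0.75, 2.08], [0.22, 2.7], [-1.18, 4.32], [0.11, 2.71], [-2.7, 2.7]. Speed limits (rad/s): [2.57, 2.57, 3.14, 3.14, 3.14, 3.14].

### API

Orientations are given as a unit quaternion [w, x, y, z].
In Python, from rig import manip gives the robot as it stands. The module is installed in compiled form; this text tells all that it offers.
- The arm moves only by the tool send_rows, never from a script. Its argument "plan" is a list of rows, each an object with "linear": the shift along the tool's x, y, z in m, a list of three; "delta_rot": the turn, a rotation vector about the tool's x, y, z in degrees, a list of three; "fingers": the finger opening in m, from 0 to 0.0854. A call has 1 to 12 rows; each row shifts and turns the pose as measured when the row begins, along the tool's axes as they then stand; what a row does not reach is not made up. A row lasts 1/12 s, in which the tool goes at most 41.7 mm and 7.16 degrees, less where a joint would pass 70% of its speed; a pose out of reach is approached as far as the arm can. A call with a gripper value outside its range is refused whole. The fingers move at their own pace and stop on an object; "force" is the grip in N (left out, the last holds). Time passes only in rows, so rows that do not move let the fingers close. It gives the time, the measured TCP pose, the force and the opening at its end, in the units of the state.
- manip.get_state(): the state, without advancing time (a new reading comes with each control period).
- manip.get_image(name): name is "scene" or "top" or "wrist"; returns the picture (480x640x3 uint8, red, green, blue); there is no depth.
- manip.camera_info(name): a dict with "K" (3x3 intrinsics, pixels), "dist" ([k1, k2, p1, p2, k3] as OpenCV has them; the pictures are not rectified), "rvec" (rotation vector, rad) and "tvec" (3), from world to camera coordinates, as OpenCV has them. Camera axes: x right, y down, z forward; pixel columns grow to the right and rows downward; lengths in m; the calibration is good to about 2 mm. A picture is of the moment at which its call begins: read the wrist's pose just before it. camera_info takes no time and is no camera call; for the wrist camera it gives the pose at the moment of the call.
- manip.sign_off(): hands the job in, once; it reports no verdict.
Trained networks look in the newest picture that a camera, given by its name, has taken for a name from the list of things; names that differ only in an ending like _2 or _b are one class to them, and where a whole thing is asked for, a point or a joint stands for the part that bears it (a point fixed in the world has none). Each returns a list of dicts, best first, with "p" (0 to 1); they miss things now and then, are a little off and sometimes report something else, mostly with a low value. They report only what shows in the picture. A call takes as long as a camera call. They do not tell look-alikes from the thing itself.
- manip.find_in(thing, camera): "extent" ([left, top, right, bottom] in pixels, round what is visible of it).
- manip.masks_of(thing, camera): "pixels" (480x640 bool, what is visible of it) and "extent" ([left, top, right, bottom] in pixels, round what is visible of it).
The state is a dict: "clock": time; "qpos": joint angles; "qd": joint speeds; "effort": joint torques, N m; "position": TCP position; "ee_rot": TCP orientation; "contact_force": force on the tool from outside, world axes, zero at the start; "moment": the same for the moment, N m; "width": finger opening in m.
Only numpy, scipy, OpenCV 4.12 (cv2) and the standard library are available. Lean on these libraries where they do the work, as an engineer would, in place of code of your own. Each camera call takes 0.05 s, during which the arm holds its last target. There are 200 camera calls.

### The job

Take the large blue-gripped drill bush from the wooden rack and fit it in the hole of the jig's sloping plate: line the notch in its head up with the lock screw, push it in until the head lies flat on the plate, then turn it clockwise until the recess in the head runs under the lock screw and comes to a stop. Let go of it and leave the small bush and the other things on the bench where they are.

Things in the scene. Friction and masses are not known exactly. Their poses are not given: they have to be found in the camera images.
- bush_grip (a point): Large slip drill bush, steel, 97 mm long, about 0.5 kg, upright in the rack. From the tip up: round body 38 mm wide, 45 mm long; head 72 mm wide, 18 mm thick; round knurled blue grip 44 mm wide, 34 mm tall. This point is on the axis in the grip, 18 mm under its top, 34 mm over the head's underside, 79 mm over the tip. z: along the axis, tip to grip; x: from the axis through the middle of the notch.
- bush_notch (a point): Middle of the notch in the large bush's head, 32 mm from its axis, at mid-thickness of the head (9 mm over its underside). The notch cuts through the rim's full thickness, 56 degrees wide, in to 27 mm from the axis. A white line on top of the blue grip lies on the same side. Same axes as bush_grip.
- bush_lock (a point): Point turning with the large bush, 43 mm from its axis, 55 degrees anticlockwise from the notch (seen from the grip end), 17.5 mm over the head's underside. There the head has a recess, open to the notch, where only the lower 8 mm of rim is left; it ends in a stop wall. When seated, turned 55 degrees clockwise from notch-at-screw and at its stop, this point meets lock_screw.
- bush_head (a point): Point on the axis of the large bush in the plane of the head's underside, which lies flat on the jig's plate when seated. 34 mm below bush_grip, 45 mm above the tip; the last 6 mm of the body taper to 30 mm wide. Same axes as bush_grip.
- jig_seat (a point): Centre of the hole's mouth on the upper face of the jig's sloping steel plate (150 x 130 mm, 25 mm thick), 120 mm above the bench. The face slopes 30 degrees, lower towards the robot. z: outward normal of the face = axis of the hole, 30 degrees from vertical; x: up the slope, towards the lock screw. The hole is 40 mm wide, right through, with room below for the bush's body.
- lock_screw (a point): Centre of the top of the brass lock screw's head, fixed on the plate 43 mm up the slope from the hole's axis and 17.5 mm above the face. The head is 22 mm wide and 7 mm thick, its underside 10.5 mm above the face, on a 10 mm shank; only the bush's notch lets the bush's head down past it. Same axes as jig_seat.
- jig: Grey angle drilling jig fixed to the bench: base 220 x 220 mm carrying the sloping plate and, under it, a 250 mm dark square tube across, held by two red-handled toggle clamps on the far side. Nothing on it is higher than 163 mm. Origin at the centre of the underside; x away from the low side of the slope. The hole's mouth is 20 mm to -x of it.
- bush_rack: Fixed wooden rack 105 x 215 mm, 40 mm high, with two round pockets 46 mm wide and 25 mm deep, 52.5 mm either side of its centre along its y axis. The large and the small bush stand loosely in them, in either order, their heads 20 mm clear above the rack. Origin at the centre of its underside, z up.
- small_bush: Small drill bush of the same form with a brass-coloured grip 32 mm wide and a 54 mm head, in the rack's other pocket; leave alone. Origin on its axis at the head's underside, 52 mm below its top.
- offcut: Loose square steel tube offcut, 50 x 50 x 160 mm, lying on the bench; leave alone. Origin at the centre of its underside.
- ear_defenders: Yellow ear defenders with a black headband, about 200 mm wide and 90 mm high; leave alone. Origin under the middle between the cups.
- grinder: Green and black angle grinder, about 340 mm long and 125 mm high, lying on the bench; leave alone. Origin on the bench near its head.
Things that resemble listed ones, but are neither listed nor needed, are in the scene too. Leave any green look-alike of the part that bears bush_grip alone.

How it is judged:
On the way:
1. the large bush is down in the hole with its head on the plate and the notch at the lock screw (z of bush_head in the frame of jig_seat between -0.003 and 0.004 m and distance between bush_head and jig_seat below 0.005 m and angle between the z axis of bush_head and the z axis of jig_seat, either way round below 0.08 rad and distance between bush_lock and lock_screw above 0.025 m), for 0.1 s.
At the end, for the whole second after the job is handed in: The large bush is in the hole within 4 mm, head flat on the plate (axis within 3.4 degrees), turned clockwise so its recess is under the lock screw, within about 10 degrees of the stop (bush_lock within 8 mm of lock_screw), at rest; other things within 30 mm of their places (distance between bush_head and jig_seat below 0.004 m and angle between the z axis of bush_head and the z axis of jig_seat, either way round below 0.06 rad and distance between bush_lock and lock_screw below 0.008 m and linear speed of bush below 0.01 m/s); the robot touches nothing.
It fails at once if the small bush is moved more than 30 mm (distance of small_bush from where it was at the start of the episode above 0.03 m).
It fails at once if the tube offcut is moved more than 30 mm (distance of offcut from where it was at the start of the episode above 0.03 m).
It fails at once if the ear defenders are moved more than 30 mm (distance of ear_defenders from where it was at the start of the episode above 0.03 m).
It fails at once if the grinder is moved more than 30 mm (distance of grinder from where it was at the start of the episode above 0.03 m).
It also fails if it takes over 45 s, if anything falls off the work surface, if the arm or the gripper's body presses on something with over 40 N, if the wrist force passes 120 N, or if a joint passes its speed limit or range.

## Working session

There is one attempt and no reset: what is moved stays moved. The work goes in short steps, Python scripts to look and compute and a tool call to move; the robot and the scene stay as the last step left them, time stands still between calls to the robot, and variables do not carry over. Pictures are saved under pics/ and viewed, about 8 in all and at most 12, crops included, and the job is handed in when it is done.

Besides the shell and the picture viewer there is one more tool, called after "Emit:" by a JSON object that holds its "method" and its "body". send_rows: Moves the arm, as the interface text tells. Its arguments: {"type":"object","properties":{"plan":{"type":"array","items":{"type":"object","properties":{"linear":{"type":"array","items":{"type":"number"}},"delta_rot":{"type":"array","items":{"type":"number"}},"fingers":{"type":"number"}}}},"force":{"type":"number"}},"required":["plan"]}

```bash
mkdir -p pics; cat > h.py <<'E'
import numpy as np, cv2
from scipy.spatial.transform import Rotation as R
from rig import manip
def cam(n):
    c=manip.camera_info(n); return np.array(c["K"],float),np.array(c["dist"],float),np.array(c["rvec"],float),np.array(c["tvec"],float)
def ray(n,px,C=None):
    K,d,r,t=C or cam(n); u=cv2.undistortPoints(np.array([[px]],float),K,d)[0,0]
    M=cv2.Rodrigues(r)[0]; return -M.T@t.ravel(), M.T@np.array([u[0],u[1],1.])
def onz(n,px,z,C=None):
    o,v=ray(n,px,C); return o+v*(z-o[2])/v[2]
def proj(n,P,C=None):
    K,d,r,t=C or cam(n); return cv2.projectPoints(np.array(P,float).reshape(-1,1,3),r,t,K,d)[0][:,0]
def save(img,f): cv2.imwrite("pics/"+f,cv2.cvtColor(img,cv2.COLOR_RGB2BGR))
E
python3 - <<'E'
from h import *
a=manip.get_image("scene");b=manip.get_image("top")
save(a,"scene0.png");save(b,"top0.png")
for t in ["bush_grip","small_bush","jig","bush_rack","lock_screw","bush_notch","jig_seat"]:
    for c in ["scene","top"]:
        try: print(t,c,[(np.round(x["extent"]).tolist(),round(x["p"],2)) for x in manip.find_in(t,c)])
        except Exception as e: print(t,c,e)
for c in ["scene","top"]:
    K,d,r,t=cam(c);print(c,K[0,0],-cv2.Rodrigues(r)[0].T@t)
print(manip.get_state())
E
```

```text
bush_grip scene [([277.0, 285.0, 307.0, 316.0], 0.75), ([236.0, 240.0, 265.0, 273.0], 0.74), ([315.0, 326.0, 346.0, 358.0], 0.7)]
bush_grip top [([381.0, 172.0, 411.0, 199.0], 0.87), ([365.0, 282.0, 390.0, 311.0], 0.62), ([380.0, 218.0, 406.0, 245.0], 0.6)]
small_bush scene [([244.0, 310.0, 265.0, 338.0], 0.89)]
small_bush top []
jig scene [([304.0, 182.0, 436.0, 280.0], 0.93)]
jig top [([226.0, 167.0, 320.0, 289.0], 0.88)]
bush_rack scene [([227.0, 284.0, 325.0, 362.0], 0.85)]
bush_rack top [([366.0, 212.0, 451.0, 271.0], 0.86)]
lock_screw scene [([321.0, 182.0, 395.0, 229.0], 0.65)]
lock_screw top [([242.0, 208.0, 295.0, 274.0], 0.91)]
bush_notch scene [([278.0, 283.0, 305.0, 316.0], 0.97), ([314.0, 323.0, 341.0, 358.0], 0.9), ([239.0, 242.0, 266.0, 273.0], 0.73), ([319.0, 183.0, 395.0, 226.0], 0.15)]
bush_notch top [([385.0, 173.0, 414.0, 200.0], 0.89), ([379.0, 220.0, 404.0, 243.0], 0.61), ([365.0, 281.0, 391.0, 309.0], 0.59)]
jig_seat scene [([320.0, 183.0, 393.0, 226.0], 0.9), ([244.0, 311.0, 265.0, 338.0], 0.42), ([141.0, 256.0, 200.0, 316.0], 0.22)]
jig_seat top [([242.0, 208.0, 299.0, 271.0], 0.91)]
scene 585.806681879004 [ 1.12170473 -0.59102751  1.30160055]
top 472.91228185800014 [ 0.24494856 -0.01052856  1.25816302]
{'clock': 0.8, 'qpos': array([ 9.89032688e-01,  2.75847744e-01,  1.50486970e+00, -3.63346425e-05,
        1.36071114e+00, -1.21026159e-01]), 'qd': array([ 0.00229514, -0.0002373 ,  0.00044056, -0.00076722, -0.00021179,
        0.0017643 ]), 'effort': array([-1.20675330e-03, -4.16596591e+01, -2.46086347e+01, -5.36376081e-05,
       -1.59996944e-04,  1.08815033e-05]), 'position': array([0.25569792, 0.51505569, 0.25636994]), 'ee_rot': array([-1.83763590e-05,  8.49882937e-01,  5.26971524e-01,  8.19033418e-05]), 'contact_force': array([-0.22322641, -0.81713237,  0.80013848]), 'moment': array([ 0.02762834, -0.0979597 , -0.05598908]), 'width': 0.08526905256674808}
```

```bash
python3 - <<'E'
import cv2,numpy as np
a=cv2.imread("pics/scene0.png");b=cv2.imread("pics/top0.png")
cv2.imwrite("pics/v1.png",cv2.resize(a,(800,600)))
cv2.imwrite("pics/v2.png",cv2.resize(b[150:330,215:465],(800,576),interpolation=cv2.INTER_CUBIC))
E
```

```text
(no output)
```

View pics/v1.png

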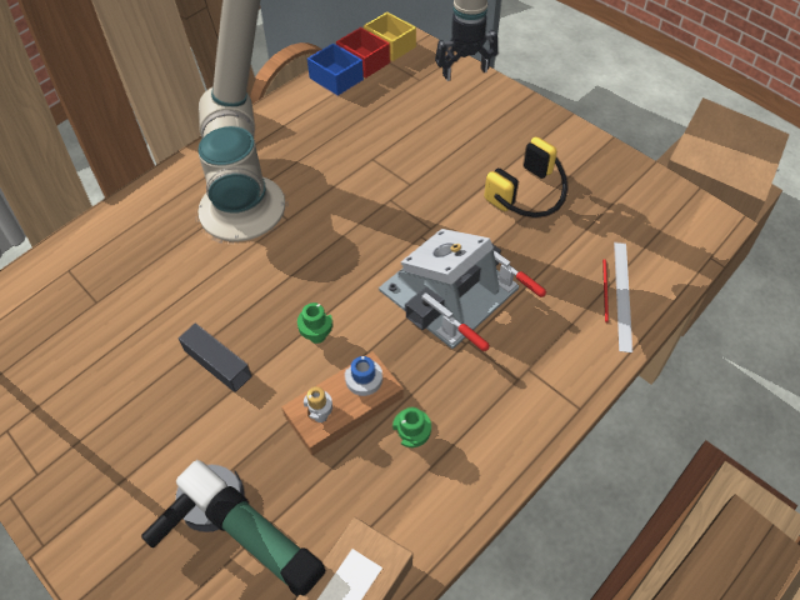

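View pics/v2.png

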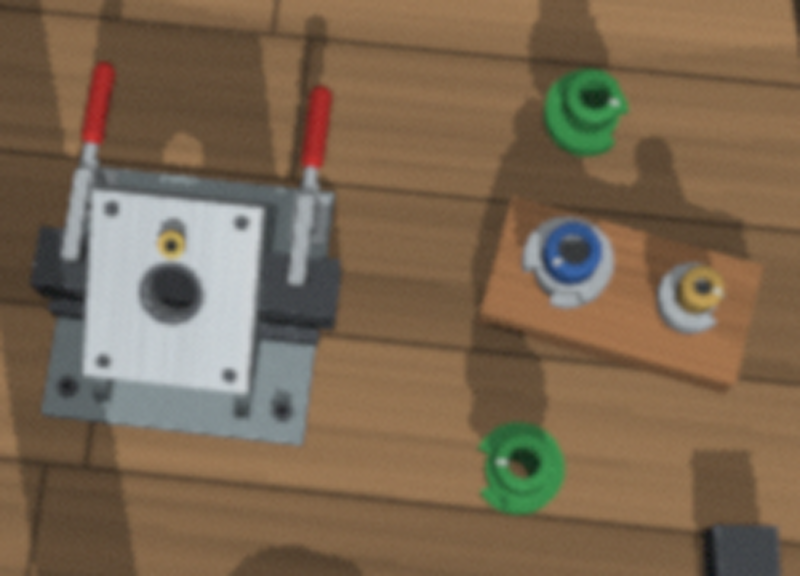

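```bash
python3 - <<'E'
from h import *
g=np.array([381+406,218+245])/2/1
print("blue top",onz("top",(393.5,228),.112), "scene",onz("scene",(363/1.25,369/1.25),.112))
f=lambda x,y:(215+x*.3125,150+y*.3125)
print("hole",onz("top",f(171,293),.12),"screw",onz("top",f(172,242),.12+43e-3*.5+.0175*.866))
for p in [(105,208,1),(240,221,1),(102,361,0),(228,375,0)]: print("platehole",onz("top",f(*p[:2]),.12+(.025 if p[2] else -.025)))
print("small",onz("top",f(699,290),.112),"green",onz("top",f(590,95),.1),onz("top",f(522,465),.1))
K,d,r,t=cam("wrist");M=cv2.Rodrigues(r)[0];s=manip.get_state();T=R.from_quat(np.roll(s["ee_rot"],-1)).as_matrix()
print("cam in tool",T.T@(-M.T@t.ravel()-s["position"]),"\n",T.T@M.T,K[0,0],K[1,2],manip.tips_ahead); print(T)
E
```

```text
blue top [ 0.57710747 -0.14652808  0.112     ] scene [ 0.58636587 -0.15139013  0.112     ]
hole [0.50710399 0.15993767 0.12      ] screw [0.53807177 0.15905522 0.156655  ]
platehole [0.5625675  0.21563645 0.145     ]
platehole [0.56327513 0.11129627 0.145     ]
platehole [0.45282214 0.20994323 0.095     ]
platehole [0.45224529 0.11051823 0.095     ]
small [ 0.55508458 -0.24779043  0.112     ] green [ 0.71233078 -0.15369907  0.1       ] [ 0.40584219 -0.12280901  0.1       ]
cam in tool [ 0.00012299 -0.06684275 -0.11763005] 
 [[ 9.99999864e-01 -2.61436988e-04  4.50383060e-04]
 [ 1.30889195e-04  9.63269070e-01  2.68538046e-01]
 [-5.04045850e-04 -2.68537951e-01  9.63268973e-01]] 427.473406366013 245.95827597327315 0.025
[[ 4.44602013e-01  8.95728215e-01  1.19848869e-04]
 [ 8.95728209e-01 -4.44602025e-01  1.17556966e-04]
 [ 1.58584141e-04  5.50859498e-05 -9.99999986e-01]]
```

Emit:
{"method": "send_rows", "body": {"plan": [{"linear": [-0.019,0.035,0]},{"linear": [-0.019,0.035,0]},{"linear": [-0.019,0.035,0]},{"linear": [-0.019,0.035,0]},{"linear": [-0.019,0.035,0]},{"linear": [-0.019,0.035,0]},{"linear": [-0.019,0.035,0]},{"linear": [-0.019,0.035,0]},{"linear": [-0.019,0.035,0]},{"linear": [-0.019,0.035,0]},{"linear": [-0.017,0.032,0]},{"linear": [0,0,0]}]}}

```text
$.plan[0]: bad value
```

Emit:
{"method": "send_rows", "body": {"plan": [{"linear": [-0.019,0.035,0],"delta_rot": [0,0,0],"fingers": 0.085},{"linear": [-0.019,0.035,0],"delta_rot": [0,0,0],"fingers": 0.085},{"linear": [-0.019,0.035,0],"delta_rot": [0,0,0],"fingers": 0.085},{"linear": [-0.019,0.035,0],"delta_rot": [0,0,0],"fingers": 0.085},{"linear": [-0.019,0.035,0],"delta_rot": [0,0,0],"fingers": 0.085},{"linear": [-0.019,0.035,0],"delta_rot": [0,0,0],"fingers": 0.085},{"linear": [-0.019,0.035,0],"delta_rot": [0,0,0],"fingers": 0.085},{"linear": [-0.019,0.035,0],"delta_rot": [0,0,0],"fingers": 0.085},{"linear": [-0.019,0.035,0],"delta_rot": [0,0,0],"fingers": 0.085},{"linear": [-0.019,0.035,0],"delta_rot": [0,0,0],"fingers": 0.085},{"linear": [-0.017,0.032,0],"delta_rot": [0,0,0],"fingers": 0.085},{"linear": [0,0,0],"delta_rot": [0,0,0],"fingers": 0.085}]}}

```text
clock: 1.8
position: [0.5178, 0.1487, 0.2555]
ee_rot: [0.0, 0.847, 0.531, 0.004]
contact_force: [-0.2, -0.3, 0.1]
width: 0.0849
```

```bash
python3 - <<'E'
from h import *
import pickle
C=cam("wrist");im=manip.get_image("wrist");save(im,"w1.png");pickle.dump(C,open("w1.pkl","wb"))
print(manip.get_state()["position"],manip.get_state()["qpos"])
E
```

```text
[0.51585581 0.15081597 0.25543092] [ 0.15116719  0.21678368  1.58914212  0.00610265  1.33036641 -0.97090608]
```

View pics/w1.png

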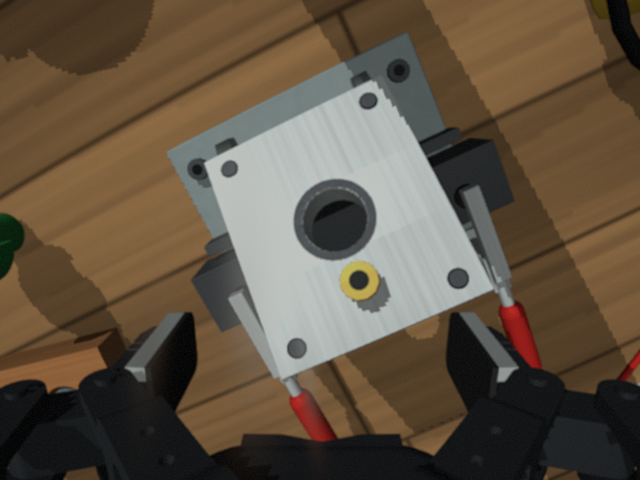

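```bash
python3 - <<'E'
from h import *
import pickle
from scipy.optimize import least_squares
C=pickle.load(open("w1.pkl","rb"));im=cv2.imread("pics/w1.png");g=cv2.cvtColor(im,cv2.COLOR_BGR2GRAY);hsv=cv2.cvtColor(im,cv2.COLOR_BGR2HSV)
m=np.zeros_like(g);m[165:272,280:390]=(g[165:272,280:390]<150)
y=((hsv[...,0]>15)&(hsv[...,0]<35)&(hsv[...,1]>120)).astype(np.uint8)*255;y2=np.zeros_like(y);y2[255:310,330:390]=y[255:310,330:390]
def ell(m):
    c=max(cv2.findContours(m.astype(np.uint8),cv2.RETR_EXTERNAL,cv2.CHAIN_APPROX_NONE)[0],key=cv2.contourArea);return cv2.fitEllipse(cv2.convexHull(c))
h=ell(m);s=ell(y2);print(h,s)
def fr(p):
    a=p[2];x=np.array([np.cos(a)*.8660,np.sin(a)*.8660,.5]);n=np.array([-np.cos(a)*.5,-np.sin(a)*.5,.8660]);o=np.array([p[0],p[1],.12]);return o,x,n
def mod(p):
    o,x,n=fr(p);return proj(0,[o,o+.043*x+.0175*n],C)
t=np.array([h[0],s[0]])
r=least_squares(lambda p:(mod(p)-t).ravel(),[.507,.16,0]);print(r.x,r.fun,np.degrees(r.x[2]))
o,x,n=fr(r.x);yv=np.cross(n,x)
for w in(.02,.021):
  e=cv2.fitEllipse(proj(0,[o+w*(np.cos(a)*x+np.sin(a)*yv) for a in np.arange(0,6.28,.1)],C).astype(np.float32));print(e)
for A,B in((.075,.065),(.065,.075)):print(proj(0,[o+a*A*x+b*B*yv for a in(-1,1) for b in(-1,1)],C).round())
E
```

```text
((334.62353515625, 219.15676879882812), (80.39554595947266, 84.38920593261719), 53.901161193847656) ((359.3604736328125, 280.81072998046875), (37.82876968383789, 38.428382873535156), 145.06578063964844)
[ 0.5107155   0.16245577 -0.01202259] [ 0.08290488  0.18077457 -0.07446557 -0.16933602] -0.6888438435021783
((335.1983337402344, 219.8481903076172), (62.88630676269531, 66.2405014038086), 55.001651763916016)
((335.2486877441406, 219.90049743652344), (66.03114318847656, 69.55095672607422), 55.005523681640625)
[[205. 163.]
 [382.  76.]
 [282. 379.]
 [494. 290.]]
[[196. 181.]
 [403.  81.]
 [261. 369.]
 [502. 266.]]
```

Emit:
{"method": "send_rows", "body": {"plan": [{"linear": [-0.027,0.021,0],"delta_rot": [0,0,0],"fingers": 0.085},{"linear": [-0.027,0.021,0],"delta_rot": [0,0,0],"fingers": 0.085},{"linear": [-0.027,0.021,0],"delta_rot": [0,0,0],"fingers": 0.085},{"linear": [-0.027,0.021,0],"delta_rot": [0,0,0],"fingers": 0.085},{"linear": [-0.027,0.021,0],"delta_rot": [0,0,0],"fingers": 0.085},{"linear": [-0.027,0.021,0],"delta_rot": [0,0,0],"fingers": 0.085},{"linear": [-0.027,0.021,0],"delta_rot": [0,0,0],"fingers": 0.085},{"linear": [-0.027,0.021,0],"delta_rot": [0,0,0],"fingers": 0.085},{"linear": [-0.027,0.021,0],"delta_rot": [0,0,0],"fingers": 0.085},{"linear": [0,0,0],"delta_rot": [0,0,0],"fingers": 0.085},{"linear": [0,0,0],"delta_rot": [0,0,0],"fingers": 0.085}]}}

```text
clock: 2.77
position: [0.5811, -0.1487, 0.2514]
ee_rot: [-0.007, 0.844, 0.537, 0.006]
contact_force: [0.2, -0.1, -0.4]
width: 0.0849
```

```bash
python3 - <<'E'
from h import *
import pickle
C=cam("wrist");im=manip.get_image("wrist");save(im,"w2.png");pickle.dump(C,open("w2.pkl","wb"))
s=manip.get_state();print(s["position"],s["ee_rot"],s["qpos"],s["clock"])
E
```

```text
[ 0.58127873 -0.14882753  0.25131937] [-0.00625315  0.84341999  0.53719108  0.00541867] [-0.37575631  0.31723256  1.45718691  0.01644454  1.37095414 -1.51330162] 2.8167
```

View pics/w2.png

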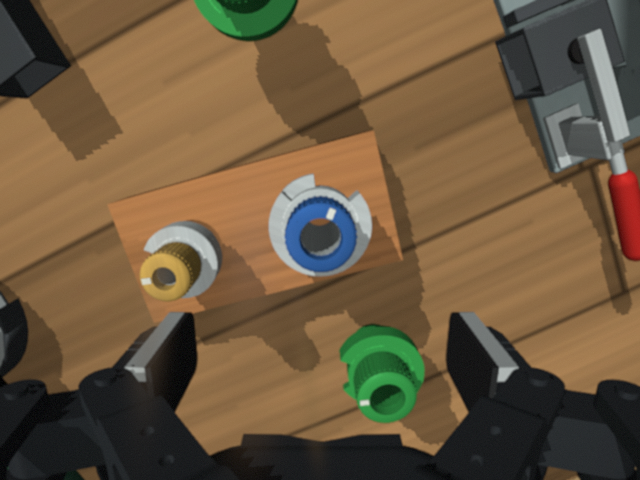

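```bash
python3 - <<'E'
from h import *
import pickle
C=pickle.load(open("w2.pkl","rb"));im=cv2.imread("pics/w2.png");hsv=cv2.cvtColor(im,cv2.COLOR_BGR2HSV)
m=((hsv[...,0]>100)&(hsv[...,0]<125)&(hsv[...,1]>140)).astype(np.uint8);
c=max(cv2.findContours(m,cv2.RETR_EXTERNAL,cv2.CHAIN_APPROX_NONE)[0],key=cv2.contourArea);hu=cv2.convexHull(c)
# predicted outline of grip (top circle + bottom circle hull) and fit x,y
from scipy.optimize import least_squares
A=np.arange(0,6.28,.05)
def model(p):
    P=[[p[0]+.022*np.cos(a),p[1]+.022*np.sin(a),z] for z in(.078,.112) for a in A]
    return cv2.convexHull(proj(0,P,C).astype(np.float32))
pts=hu[:,0].astype(float)
r=least_squares(lambda p:[cv2.pointPolygonTest(model(p),tuple(q),True) for q in pts],[.58,-.148],diff_step=1e-4)
print("axis",r.x,np.sqrt(np.mean(r.fun**2)))
x,y=r.x
w=((hsv[...,1]<60)&(hsv[...,2]>190)).astype(np.uint8);w[:205]=0;w[225:]=0;w[:,:320]=0;w[:,342:]=0
ys,xs=np.nonzero(w);q=onz(0,(xs.mean(),ys.mean()),.112,C);print("line",len(xs),xs.mean(),ys.mean(),q,np.degrees(np.arctan2(q[1]-y,q[0]-x)),np.hypot(q[1]-y,q[0]-x))
# polar unwrap of head-top plane (z=.078), r 20..42
ang=np.radians(np.arange(0,360,.5));rr=np.linspace(.020,.042,45)
P=np.array([[x+a*np.cos(t),y+a*np.sin(t),.078] for a in rr[::-1] for t in ang]);uv=proj(0,P,C).reshape(45,720,2).astype(np.float32)
U=cv2.remap(im,uv[...,0],uv[...,1],cv2.INTER_LINEAR);U=cv2.resize(U,(720,225))
for d in range(0,360,30):cv2.putText(U,str(d),(d*2,12),0,.4,(0,0,255),1);U[:20,d*2]=(0,0,255)
Z=cv2.resize(im[165:285,255:385],(720,665)[:2],interpolation=cv2.INTER_CUBIC)[:370]
cv2.imwrite("pics/v4.png",np.vstack([U,Z]))
print(proj(0,[[x,y,.112],[x,y,.06]],C))
E
```

```text
axis [ 0.58133442 -0.14638662] 1.2976054652376061
line 60 330.5 213.5 [ 0.56968771 -0.13427675  0.112     ] 133.88310868771816 0.016801629498785366
[[320.64751396 238.37219383]
 [319.52018603 221.04668515]]
```

View pics/v4.png

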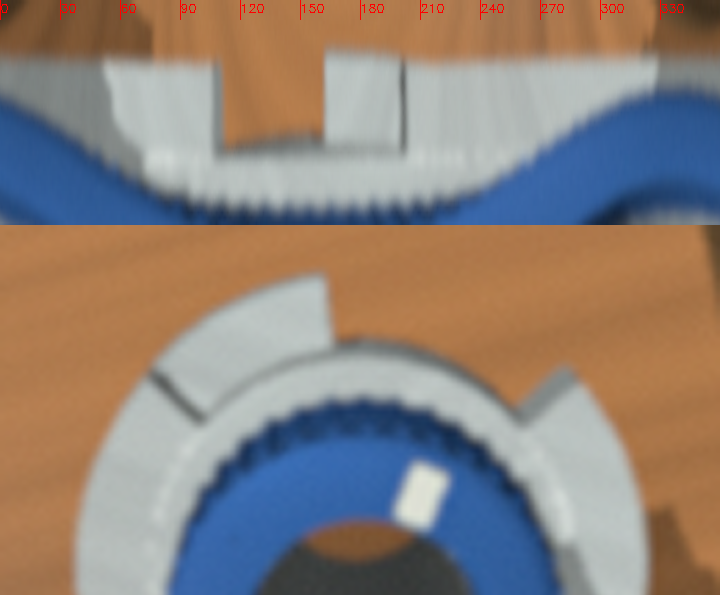

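```bash
cat >> h.py <<'E'
def delta(pos,M,quiet=False):
    s=manip.get_state();T=R.from_quat(np.roll(s["ee_rot"],-1)).as_matrix()
    l=T.T@(np.array(pos)-s["position"]);w=np.degrees(R.from_matrix(T.T@M).as_rotvec())
    print("t",round(s["clock"],2),"lin mm",(l*1e3).round(1),"rot",w.round(1),"n",np.ceil(max(np.linalg.norm(l)/.0417,np.linalg.norm(w)/7.16)),"q",s["qpos"].round(2),"F",s["contact_force"].round(1),"w",round(s["width"],4))
    return l,w
def down(yaw):
    a=np.radians(yaw);x=np.array([np.cos(a),np.sin(a),0]);z=np.array([0,0,-1.]);return np.c_[x,np.cross(z,x),z]
SEAT=np.array([.5107,.1625,.12]);YJ=np.radians(-.7)
NX=np.array([np.cos(YJ)*.8660254,np.sin(YJ)*.8660254,.5]);NZ=np.array([-np.cos(YJ)*.5,-np.sin(YJ)*.5,.8660254]);NY=np.cross(NZ,NX)
def onjig(psi): # tool with x at angle psi (deg, anticlockwise seen from grip) from up-slope
    a=np.radians(psi);x=np.cos(a)*NX+np.sin(a)*NY;return np.c_[x,np.cross(-NZ,x),-NZ]
E
python3 -c "
from h import *
delta([.5813,-.1464,.16],down(90))"
```

```text
t 2.82 lin mm [ 0.8 -0.6 91.3] rot [ -0.1  -1.  -25. ] n 4.0 q [-0.38  0.32  1.46  0.02  1.37 -1.51] F [ 0.5 -0.2  0.6] w 0.0854
```

Emit:
{"method": "send_rows", "body": {"plan": [{"linear": [0,0,0.018],"delta_rot": [0,-0.2,-5],"fingers": 0.085},{"linear": [0,0,0.018],"delta_rot": [0,-0.2,-5],"fingers": 0.085},{"linear": [0,0,0.018],"delta_rot": [0,-0.2,-5],"fingers": 0.085},{"linear": [0,0,0.018],"delta_rot": [0,-0.2,-5],"fingers": 0.085},{"linear": [0,0,0.018],"delta_rot": [0,-0.2,-5],"fingers": 0.085},{"linear": [0,0,0],"delta_rot": [0,0,0],"fingers": 0.085}]}}

```text
clock: 3.32
position: [0.5811, -0.136, 0.1613]
ee_rot: [0.0, 0.696, 0.718, 0.002]
contact_force: [-1.0, 0.5, -0.2]
width: 0.0848
```

```bash
python3 -c "
from h import *
delta([.5813,-.1464,.105],down(90))"
```

```text
t 3.32 lin mm [-10.5  -0.3  56.3] rot [ 0.2 -0.1  1.8] n 2.0 q [-0.35  0.37  1.61  0.    1.16 -1.95] F [-1.   0.5 -0.2] w 0.0848
```

Emit:
{"method": "send_rows", "body": {"plan": [{"linear": [-0.0105,-0.0003,0.012],"delta_rot": [0,0,1.8],"fingers": 0.085},{"linear": [0,0,0],"delta_rot": [0,0,0],"fingers": 0.085},{"linear": [0,0,0.015],"delta_rot": [0,0,0],"fingers": 0.085},{"linear": [0,0,0.015],"delta_rot": [0,0,0],"fingers": 0.085},{"linear": [0,0,0],"delta_rot": [0,0,0],"fingers": 0.085}]}}

```text
clock: 3.73
position: [0.5832, -0.1435, 0.1218]
ee_rot: [0.003, 0.71, 0.704, 0.003]
contact_force: [-1.0, 1.1, -0.8]
width: 0.0851
```

```bash
python3 -c "
from h import *
delta([.5813,-.1464,.105],down(90))"
```

```text
t 3.73 lin mm [-3.  -2.  16.8] rot [ 0.5 -0.  -0.5] n 1.0 q [-0.36  0.41  1.65  0.    1.07 -1.92] F [-1.   1.1 -0.8] w 0.0851
```

Emit:
{"method": "send_rows", "body": {"plan": [{"linear": [-0.003,-0.002,0.008],"delta_rot": [0.5,0,-0.5],"fingers": 0.085},{"linear": [0,0,0.006],"delta_rot": [0,0,0],"fingers": 0.085},{"linear": [0,0,0.003],"delta_rot": [0,0,0],"fingers": 0.085},{"linear": [0,0,0],"delta_rot": [0,0,0],"fingers": 0.085}]}}

```text
clock: 4.07
position: [0.5831, -0.1475, 0.1069]
ee_rot: [0.002, 0.708, 0.707, 0.001]
contact_force: [-0.1, 0.8, 0.1]
width: 0.085
```

```bash
python3 -c "
from h import *
delta([.5813,-.1464,.105],down(90))"
```

```text
t 4.07 lin mm [ 1.1 -1.8  1.9] rot [ 0.3  0.1 -0.1] n 1.0 q [-0.36  0.43  1.67  0.    1.04 -1.93] F [-0.1  0.8  0.1] w 0.085
```

Emit:
{"method": "send_rows", "body": {"plan": [{"linear": [0.001,-0.0018,0.002],"delta_rot": [0,0,0],"fingers": 0.06},{"linear": [0,0,0],"delta_rot": [0,0,0],"fingers": 0.03},{"linear": [0,0,0],"delta_rot": [0,0,0],"fingers": 0.03},{"linear": [0,0,0],"delta_rot": [0,0,0],"fingers": 0.03},{"linear": [0,0,0],"delta_rot": [0,0,0],"fingers": 0.03},{"linear": [0,0,0],"delta_rot": [0,0,0],"fingers": 0.03},{"linear": [0,0,0],"delta_rot": [0,0,0],"fingers": 0.03}], "force": 80}}

```text
clock: 4.65
position: [0.582, -0.1466, 0.1063]
ee_rot: [0.003, 0.708, 0.706, 0.002]
contact_force: [-0.3, -0.1, -0.9]
width: 0.042
```

```bash
python3 -c "
from h import *
delta([.5813,-.1464,.105],down(90))"
```

```text
t 4.65 lin mm [ 0.2 -0.7  1.2] rot [ 0.4  0.1 -0.1] n 1.0 q [-0.36  0.43  1.67  0.    1.04 -1.93] F [-0.3 -0.1 -0.9] w 0.042
```

Emit:
{"method": "send_rows", "body": {"plan": [{"linear": [0,0,-0.01],"delta_rot": [0,0,0],"fingers": 0.03},{"linear": [0,0,-0.02],"delta_rot": [0,0,0],"fingers": 0.03},{"linear": [0,0,-0.035],"delta_rot": [0,0,0],"fingers": 0.03},{"linear": [0,0,-0.035],"delta_rot": [0,0,0],"fingers": 0.03},{"linear": [0,0,-0.035],"delta_rot": [0,0,0],"fingers": 0.03},{"linear": [0,0,-0.035],"delta_rot": [0,0,0],"fingers": 0.03},{"linear": [0,0,-0.03],"delta_rot": [0,0,0],"fingers": 0.03},{"linear": [0,0,0],"delta_rot": [0,0,0],"fingers": 0.03}]}}

```text
clock: 5.32
position: [0.5756, -0.1444, 0.31]
ee_rot: [-0.007, 0.708, 0.706, -0.003]
contact_force: [1.2, -1.1, -3.0]
width: 0.0421
```

```bash
python3 -c "
from h import *
P=SEAT+NZ*.13+[0,0,.04];print(P)
delta(P,onjig(-44.3));delta(P,onjig(-44.3+60));delta(P,down(90-67))"
```

```text
[0.44570485 0.16329411 0.2725833 ]
t 5.32 lin mm [ 307.1 -130.2   41.1] rot [-15.7  35.7 130.8] n 20.0 q [-0.36  0.29  1.36  0.    1.51 -1.93] F [ 1.2 -1.1 -3. ] w 0.0421
t 5.32 lin mm [ 307.1 -130.2   41.1] rot [-26.6  19.5  72.8] n 12.0 q [-0.36  0.29  1.36  0.    1.51 -1.93] F [ 1.2 -1.1 -3. ] w 0.0421
t 5.32 lin mm [ 307.1 -130.2   41.1] rot [-0.9  0.1 66.8] n 10.0 q [-0.36  0.29  1.36  0.    1.51 -1.93] F [ 1.2 -1.1 -3. ] w 0.0421
```

```bash
cat >> h.py <<'E'
def rows(pos,M,n):
    s=manip.get_state();T=R.from_quat(np.roll(s["ee_rot"],-1)).as_matrix();d=(np.array(pos)-s["position"])/n
    l,w=delta(pos,M);w/=n
    print("rot/row",w.round(1))
    for k in range(n): print(((T@R.from_rotvec(np.radians(w*(k+.0))).as_matrix()).T@d).round(3).tolist())
E
python3 -c "
from h import *
rows(SEAT+NZ*.13+[0,0,.04],onjig(-44.3),20)"
```

```text
t 5.32 lin mm [ 307.1 -130.2   41.1] rot [-15.7  35.7 130.8] n 20.0 q [-0.36  0.29  1.36  0.    1.51 -1.93] F [ 1.2 -1.1 -3. ] w 0.0421
rot/row [-0.8  1.8  6.5]
[0.015, -0.007, 0.002]
[0.014, -0.008, 0.002]
[0.013, -0.01, 0.003]
[0.012, -0.011, 0.003]
[0.011, -0.013, 0.003]
[0.009, -0.014, 0.003]
[0.007, -0.015, 0.003]
[0.005, -0.016, 0.003]
[0.003, -0.016, 0.003]
[0.001, -0.016, 0.003]
[-0.0, -0.017, 0.003]
[-0.002, -0.016, 0.003]
[-0.004, -0.016, 0.002]
[-0.006, -0.015, 0.002]
[-0.008, -0.015, 0.001]
[-0.01, -0.014, 0.001]
[-0.011, -0.013, 0.001]
[-0.013, -0.011, -0.0]
[-0.014, -0.01, -0.001]
[-0.015, -0.008, -0.001]
```

Emit:
{"method": "send_rows", "body": {"plan": [{"linear": [0.015,-0.007,0.001],"delta_rot": [-0.8,1.8,6.5],"fingers": 0.03},{"linear": [0.014,-0.008,0.001],"delta_rot": [-0.8,1.8,6.5],"fingers": 0.03},{"linear": [0.013,-0.01,0.002],"delta_rot": [-0.8,1.8,6.5],"fingers": 0.03},{"linear": [0.012,-0.011,0.002],"delta_rot": [-0.8,1.8,6.5],"fingers": 0.03},{"linear": [0.011,-0.013,0.002],"delta_rot": [-0.8,1.8,6.5],"fingers": 0.03},{"linear": [0.009,-0.014,0.002],"delta_rot": [-0.8,1.8,6.5],"fingers": 0.03},{"linear": [0.007,-0.015,0.002],"delta_rot": [-0.8,1.8,6.5],"fingers": 0.03},{"linear": [0.005,-0.016,0.002],"delta_rot": [-0.8,1.8,6.5],"fingers": 0.03},{"linear": [0.003,-0.016,0.002],"delta_rot": [-0.8,1.8,6.5],"fingers": 0.03},{"linear": [0.001,-0.016,0.002],"delta_rot": [-0.8,1.8,6.5],"fingers": 0.03}]}}

```text
clock: 6.15
position: [0.5015, 0.0113, 0.2906]
ee_rot: [-0.066, 0.972, 0.177, 0.139]
contact_force: [1.0, -0.2, -4.7]
width: 0.042
```

```bash
python3 -c "
from h import *
rows(SEAT+NZ*.13+[0,0,.04],onjig(-44.3),10)"
```

```text
t 6.15 lin mm [  -6.  -159.9   30.5] rot [-7.2 18.3 62.3] n 10.0 q [-0.28  0.03  1.77  0.26  1.17 -0.73] F [ 1.  -0.2 -4.7] w 0.042
rot/row [-0.7  1.8  6.2]
[-0.001, -0.016, 0.003]
[-0.002, -0.016, 0.003]
[-0.004, -0.016, 0.002]
[-0.006, -0.015, 0.002]
[-0.008, -0.014, 0.002]
[-0.009, -0.013, 0.001]
[-0.011, -0.012, 0.001]
[-0.012, -0.011, 0.0]
[-0.013, -0.01, -0.0]
[-0.014, -0.008, -0.001]
```

Emit:
{"method": "send_rows", "body": {"plan": [{"linear": [-0.001,-0.016,0.002],"delta_rot": [-0.7,1.8,6.2],"fingers": 0.03},{"linear": [-0.002,-0.016,0.002],"delta_rot": [-0.7,1.8,6.2],"fingers": 0.03},{"linear": [-0.004,-0.016,0.002],"delta_rot": [-0.7,1.8,6.2],"fingers": 0.03},{"linear": [-0.006,-0.015,0.001],"delta_rot": [-0.7,1.8,6.2],"fingers": 0.03},{"linear": [-0.008,-0.014,0.001],"delta_rot": [-0.7,1.8,6.2],"fingers": 0.03},{"linear": [-0.009,-0.013,0],"delta_rot": [-0.7,1.8,6.2],"fingers": 0.03},{"linear": [-0.011,-0.012,0],"delta_rot": [-0.7,1.8,6.2],"fingers": 0.03},{"linear": [-0.012,-0.011,0],"delta_rot": [-0.7,1.8,6.2],"fingers": 0.03},{"linear": [-0.013,-0.01,0],"delta_rot": [-0.7,1.8,6.2],"fingers": 0.03},{"linear": [-0.014,-0.008,0],"delta_rot": [-0.7,1.8,6.2],"fingers": 0.03},{"linear": [0,0,0],"delta_rot": [0,0,0],"fingers": 0.03}]}}

```text
clock: 7.07
position: [0.4216, 0.1471, 0.2576]
ee_rot: [-0.084, 0.919, -0.327, 0.206]
contact_force: [-0.7, 0.4, -5.1]
width: 0.0425
```

```bash
python3 -c "
from h import *
delta(SEAT+NZ*.12,onjig(-44.3))"
```

```text
t 7.07 lin mm [ -0.7 -19.1  43.2] rot [1.7 4.2 5.5] n 2.0 q [ 0.25 -0.12  2.04 -0.12  0.79  0.99] F [-0.7  0.4 -5.1] w 0.0425
```

Emit:
{"method": "send_rows", "body": {"plan": [{"linear": [0,-0.01,0.01],"delta_rot": [0.9,2.1,2.8],"fingers": 0.03},{"linear": [0,-0.009,0.01],"delta_rot": [0.8,2.1,2.7],"fingers": 0.03},{"linear": [0,0,0.01],"delta_rot": [0,0,0],"fingers": 0.03},{"linear": [0,0,0.01],"delta_rot": [0,0,0],"fingers": 0.03},{"linear": [0,0,0],"delta_rot": [0,0,0],"fingers": 0.03}]}}

```text
clock: 7.48
position: [0.4436, 0.1599, 0.2193]
ee_rot: [-0.089, 0.896, -0.367, 0.234]
contact_force: [0.7, -0.0, -5.9]
width: 0.0421
```

```bash
python3 -c "
from h import *
delta(SEAT+NZ*.12,onjig(-44.3))
import pickle
C=cam('wrist');im=manip.get_image('wrist');save(im,'w3.png');pickle.dump((C,manip.get_state()),open('w3.pkl','wb'))
"
```

```text
t 7.48 lin mm [ 3.7 -8.3 -0.6] rot [0.9 0.5 0.5] n 1.0 q [ 0.32 -0.05  2.1  -0.28  0.62  1.28] F [ 0.7 -0.  -5.9] w 0.0421
```

View pics/w3.png

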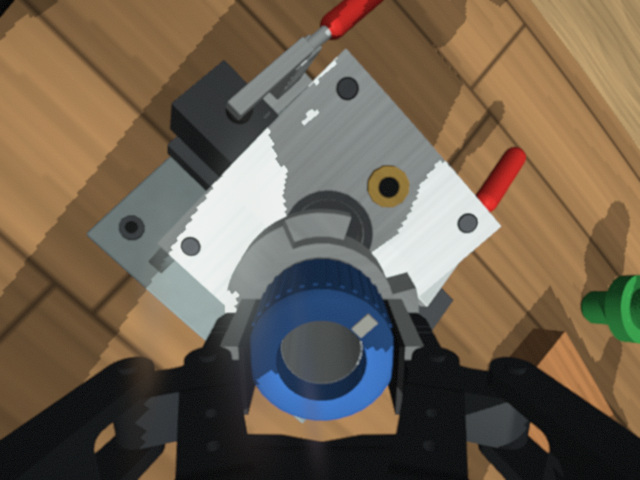

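```bash
python3 - <<'E'
from h import *
import pickle
from scipy.optimize import least_squares
C,s=pickle.load(open("w3.pkl","rb"));im=cv2.imread("pics/w3.png");hsv=cv2.cvtColor(im,cv2.COLOR_BGR2HSV)
T=R.from_quat(np.roll(s["ee_rot"],-1)).as_matrix();p0=s["position"]
m=((hsv[...,0]>100)&(hsv[...,0]<125)&(hsv[...,1]>140)).astype(np.uint8)
c=max(cv2.findContours(m,cv2.RETR_EXTERNAL,cv2.CHAIN_APPROX_NONE)[0],key=cv2.contourArea);hu=cv2.convexHull(c)[:,0]
pts=hu[(hu[:,1]>375)];print(len(pts),hu.min(0),hu.max(0))
A=np.arange(0,6.28,.05)
for zt in(-.004,-.0057,-.0075):
    top=lambda o:proj(0,[p0+T@[o[0]+.022*np.cos(a),o[1]+.022*np.sin(a),zt] for a in A],C).astype(np.float32)
    r=least_squares(lambda o:[cv2.pointPolygonTest(top(o),tuple(map(float,q)),True) for q in pts],[0,0],diff_step=1e-4,x_scale=1e-3)
    e=top(r.x)
    w=(hsv[...,1]<90)&(hsv[...,2]>120);w[:312]=0;w[340:]=0;w[:,:350]=0;w[:,380:]=0
    ys,xs=np.nonzero(w);o,v=ray(0,(xs.mean(),ys.mean()),C);ot=T.T@(o-p0);vt=T.T@v;q=ot+vt*(zt-ot[2])/vt[2]
    d=q[:2]-r.x
    print(zt,"axis in tool mm",r.x*1e3,"rms",np.sqrt(np.mean(r.fun**2)),"line",len(xs),xs.mean(),ys.mean(),"angle ccw",np.degrees(np.arctan2(-d[1],d[0])),"r",np.linalg.norm(d), e.min(0),e.max(0))
E
```

```text
19 [256 260] [394 419]
-0.004 axis in tool mm [ 1.11023916 -2.98037149] rms 0.5111672052511398 line 318 364.3490566037736 325.9119496855346 angle ccw 39.9364807906537 r 0.015857154872789363 [248.22203 287.76523] [396.4182  419.06033]
-0.0057 axis in tool mm [ 1.11205821 -4.37120903] rms 0.4818079041901121 line 318 364.3490566037736 325.9119496855346 angle ccw 38.80067886864944 r 0.015356654358276605 [247.04124 285.27908] [397.64938 418.86807]
-0.0075 axis in tool mm [ 1.12065773 -5.84358164] rms 0.6194802383385802 line 318 364.3490566037736 325.9119496855346 angle ccw 37.531627990878 r 0.014828622640217478 [245.77179 282.55313] [399.02023 418.65866]
```

```bash
python3 - <<'E'
from h import *
import pickle
C,s=pickle.load(open("w3.pkl","rb"));im=cv2.imread("pics/w3.png")
T=R.from_quat(np.roll(s["ee_rot"],-1)).as_matrix();p0=s["position"]
k=5.;x0,y0=215,195
Z=cv2.resize(im[y0:y0+235,x0:x0+200],None,fx=k/2,fy=k/2,interpolation=cv2.INTER_CUBIC)
A=np.arange(0,6.3,.02)
for (oy,zt,col) in((-.0007,-.0057,(0,0,255)),(-.003,-.004,(0,255,255)),(-.0007,-.0012,(0,255,0))):
    for r,h in((.022,0),(.036,.034)):
        P=proj(0,[p0+T@[r*np.cos(a),oy+r*np.sin(a),zt+h] for a in A],C)
        cv2.polylines(Z,[((P-[x0,y0])*k/2).astype(np.int32)],False,col,1)
cv2.imwrite("pics/v7.png",Z)
E
```

```text
(no output)
```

View pics/v7.png

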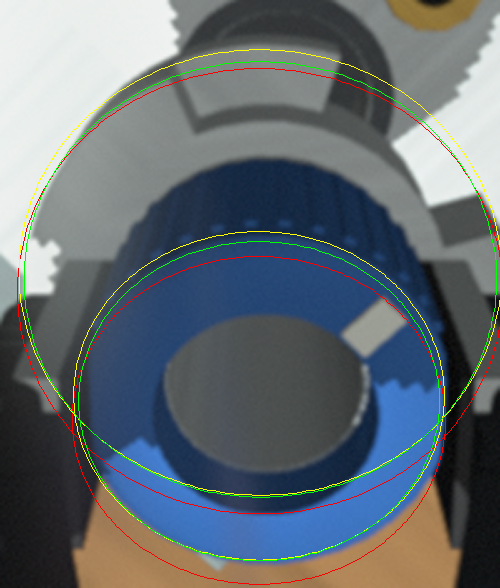

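```bash
python3 - <<'E'
from h import *
import pickle
from scipy.optimize import least_squares
C,s=pickle.load(open("w3.pkl","rb"))
T=R.from_quat(np.roll(s["ee_rot"],-1)).as_matrix();p0=s["position"]
f=lambda L:np.array(L,float)/2.5+[215,195]
G=f([(90,400),(440,395),(262,562),(340,553),(400,525)]);H=f([(110,97),(75,140),(50,190),(180,62)])
B=f([(153,412),(378,412),(265,313),(262,515)])
A=np.arange(0,6.3,.05)
def res(p,full=0):
    ox,oy,z,ta,tb,rb,rg=p;M=R.from_rotvec([ta,tb,0]).as_matrix()
    out=[]
    for pts,r,h in((G,rg,0),(H,.036,.034),(B,rb,0)):
        P=proj(0,[p0+T@(np.array([ox,oy,z])+M@[r*np.cos(a),r*np.sin(a),h]) for a in A],C).astype(np.float32)
        out+= [cv2.pointPolygonTest(P,tuple(q),True) for q in pts]
    return np.array(out+[(ox)/.0005,ta/.05,tb/.05,(rg-.0215)/.0003])
r=least_squares(res,[0,-.001,-.003,0,0,.013,.0215],x_scale=[1e-3]*3+[.02]*2+[1e-3]*2,diff_step=1e-3)
print((r.x*[1e3,1e3,1e3,57.3,57.3,1e3,1e3]).round(2),r.fun.round(1))
ox,oy,z,ta,tb,_,_=r.x
o,v=ray(0,(364.35,325.9),C);ot=T.T@(o-p0);vt=T.T@v;q=ot+vt*(z-ot[2])/vt[2];d=q[:2]-[ox,oy];print(np.degrees(np.arctan2(-d[1],d[0])),np.linalg.norm(d))
E
```

```text
[ 0.64 -3.49 -7.88  2.76  3.83 13.26 20.82] [ 1.7  2.   0.6 -0.  -2.2 -1.9 -0.3  0.5  0.3  1.1  0.7 -1.3 -0.8  1.3
  1.   1.3 -2.3]
43.493581284541854 0.016812039780344283
```

```bash
cat >> h.py <<'E'
def ins(h,psi=-44,oy=-.0015):
    M=onjig(psi);print("goal h",h);return delta(SEAT+NZ*h-M[:,1]*oy,M)
E
python3 -c "
from h import *
ins(.1)"
```

```text
goal h 0.1
t 7.53 lin mm [ 3.7 -7.3 19.9] rot [0.9 0.5 0.2] n 1.0 q [ 0.31 -0.05  2.1  -0.28  0.62  1.28] F [-0.  -1.  -4.6] w 0.0421
```

Emit:
{"method": "send_rows", "body": {"plan": [{"linear": [0.004,-0.007,0.008],"delta_rot": [0.9,0.5,0],"fingers": 0.03},{"linear": [0,0,0.008],"delta_rot": [0,0,0],"fingers": 0.03},{"linear": [0,0,0],"delta_rot": [0,0,0],"fingers": 0.03},{"linear": [0,0,0],"delta_rot": [0,0,0],"fingers": 0.03}]}}

```text
clock: 7.87
position: [0.4564, 0.1592, 0.2079]
ee_rot: [-0.092, 0.895, -0.366, 0.239]
contact_force: [0.0, -0.2, -3.2]
width: 0.042
```

```bash
python3 -c "
from h import *
ins(.09)"
```

```text
goal h 0.09
t 7.87 lin mm [-0.5 -3.5 13.2] rot [0.4 0.1 0.2] n 1.0 q [ 0.3  -0.02  2.11 -0.3   0.57  1.29] F [ 0.  -0.2 -3.2] w 0.042
```

Emit:
{"method": "send_rows", "body": {"plan": [{"linear": [-0.0005,-0.0035,0.004],"delta_rot": [0.4,0,0],"fingers": 0.03},{"linear": [0,-0.001,0.004],"delta_rot": [0,0,0],"fingers": 0.03},{"linear": [0,0,0.002],"delta_rot": [0,0,0],"fingers": 0.03},{"linear": [0,0,0],"delta_rot": [0,0,0],"fingers": 0.03}]}}

```text
clock: 8.2
position: [0.464, 0.1624, 0.2007]
ee_rot: [-0.095, 0.894, -0.366, 0.241]
contact_force: [-0.4, 0.2, -4.0]
width: 0.0424
```

```bash
python3 -c "
from h import *
ins(.08)
save(manip.get_image('scene'),'s2.png')
import cv2
a=cv2.imread('pics/s2.png');u=proj('scene',SEAT)[0].astype(int);print(u)
cv2.imwrite('pics/v8.png',cv2.resize(a[u[1]-60:u[1]+40,u[0]-75:u[0]+75],(750,500),interpolation=cv2.INTER_CUBIC))"
```

```text
goal h 0.08
t 8.2 lin mm [-0.4  1.  13.2] rot [-0.   0.   0.2] n 1.0 q [ 0.3   0.    2.12 -0.3   0.54  1.3 ] F [-0.4  0.2 -4. ] w 0.0424
[356 200]
```

View pics/v8.png

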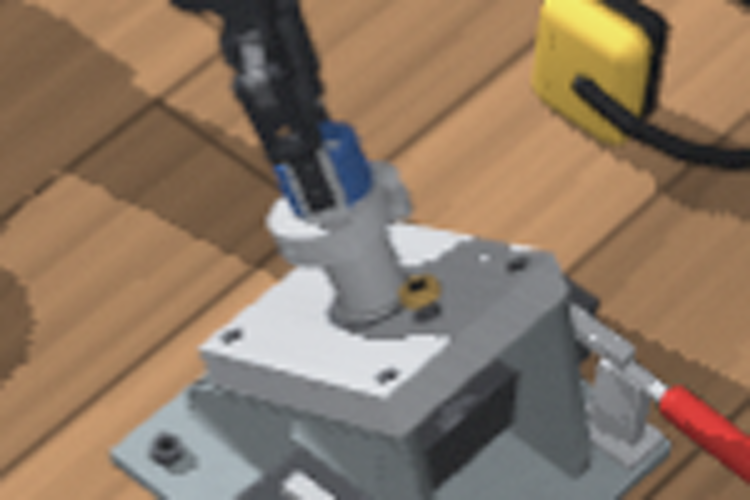

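Emit:
{"method": "send_rows", "body": {"plan": [{"linear": [0,0.001,0.005],"delta_rot": [0,0,0],"fingers": 0.03},{"linear": [0,0,0.004],"delta_rot": [0,0,0],"fingers": 0.03},{"linear": [0,0,0.004],"delta_rot": [0,0,0],"fingers": 0.03},{"linear": [0,0,0],"delta_rot": [0,0,0],"fingers": 0.03}]}}

```text
clock: 8.58
position: [0.4687, 0.1614, 0.1877]
ee_rot: [-0.095, 0.894, -0.366, 0.239]
contact_force: [0.5, 0.1, -4.9]
width: 0.0418
```

```bash
python3 -c "
from h import *
ins(.07);s=manip.get_state();M=onjig(-44);print('F tool',M.T@s['contact_force'],'mom',M.T@s['moment'])"
```

```text
goal h 0.07
t 8.58 lin mm [ 0.7 -1.4  9.6] rot [0.1 0.1 0.2] n 1.0 q [ 0.29  0.03  2.13 -0.32  0.5   1.31] F [ 0.5  0.1 -4.9] w 0.0418
F tool [-1.53384222  1.38364345  4.48096619] mom [-0.52594625 -0.47064623  0.01064424]
```

Emit:
{"method": "send_rows", "body": {"plan": [{"linear": [0.0005,-0.0015,0.004],"delta_rot": [0,0,0],"fingers": 0.03},{"linear": [0,0,0.004],"delta_rot": [0,0,0],"fingers": 0.03},{"linear": [0,0,0.003],"delta_rot": [0,0,0],"fingers": 0.03},{"linear": [0,0,0],"delta_rot": [0,0,0],"fingers": 0.03}]}}

```text
clock: 8.92
position: [0.4758, 0.1619, 0.1771]
ee_rot: [-0.094, 0.895, -0.366, 0.239]
contact_force: [-0.6, 0.6, -3.8]
width: 0.042
```

```bash
python3 -c "
from h import *
ins(.06);s=manip.get_state();M=onjig(-44);print('F tool',M.T@s['contact_force'],'mom',M.T@s['moment'])"
```

```text
goal h 0.06
t 8.92 lin mm [ 0.5 -0.4  6.9] rot [0.2 0.2 0.2] n 1.0 q [ 0.29  0.05  2.14 -0.33  0.47  1.32] F [-0.6  0.6 -3.8] w 0.042
F tool [-2.17320577  1.24782657  2.9393676 ] mom [-0.54915633 -0.62078253 -0.01317667]
```

Emit:
{"method": "send_rows", "body": {"plan": [{"linear": [0.0005,-0.0005,0.004],"delta_rot": [0.2,0.2,0],"fingers": 0.03},{"linear": [0,0,0.004],"delta_rot": [0,0,0],"fingers": 0.03},{"linear": [0,0,0.004],"delta_rot": [0,0,0],"fingers": 0.03},{"linear": [0,0,0.002],"delta_rot": [0,0,0],"fingers": 0.03},{"linear": [0,0,0],"delta_rot": [0,0,0],"fingers": 0.03}]}}

```text
clock: 9.33
position: [0.4836, 0.1616, 0.1633]
ee_rot: [-0.095, 0.894, -0.366, 0.241]
contact_force: [-1.4, 0.6, -3.8]
width: 0.0422
```

```bash
python3 -c "
from h import *
ins(.0463);s=manip.get_state();M=onjig(-44);print('F tool',M.T@s['contact_force'],'mom',M.T@s['moment'])"
```

```text
goal h 0.0463
t 9.33 lin mm [ 0.4 -0.7  4.7] rot [0.1 0.  0.2] n 1.0 q [ 0.28  0.08  2.15 -0.36  0.43  1.35] F [-1.4  0.6 -3.8] w 0.0422
F tool [-2.63556196  1.77176129  2.59954355] mom [-0.61913034 -0.69593356 -0.00642006]
```

Emit:
{"method": "send_rows", "body": {"plan": [{"linear": [0,-0.0005,0.002],"delta_rot": [0,0,0],"fingers": 0.03},{"linear": [0,0,0.002],"delta_rot": [0,0,0],"fingers": 0.03},{"linear": [0,0,0.002],"delta_rot": [0,0,0],"fingers": 0.03},{"linear": [0,0,0.001],"delta_rot": [0,0,0],"fingers": 0.03},{"linear": [0,0,0],"delta_rot": [0,0,0],"fingers": 0.03}]}}

```text
clock: 9.75
position: [0.4852, 0.1618, 0.1604]
ee_rot: [-0.095, 0.894, -0.366, 0.241]
contact_force: [-0.3, 0.7, -6.5]
width: 0.0424
```

```bash
python3 -c "
from h import *
ins(.0463);s=manip.get_state();M=onjig(-44);print('F tool',M.T@s['contact_force'],'mom',M.T@s['moment'])"
```

```text
goal h 0.0463
t 9.75 lin mm [ 0.7 -0.5  1.5] rot [-0.  -0.1  0.1] n 1.0 q [ 0.28  0.09  2.15 -0.37  0.42  1.36] F [-0.3  0.7 -6.5] w 0.0424
F tool [-3.02155681  1.93025851  5.4830145 ] mom [-0.68404863 -0.72292747  0.05985292]
```

Emit:
{"method": "send_rows", "body": {"plan": [{"linear": [0.0005,-0.0005,0.003],"delta_rot": [0,0,0],"fingers": 0.03},{"linear": [0,0,0.003],"delta_rot": [0,0,0],"fingers": 0.03},{"linear": [0,0,0.003],"delta_rot": [0,0,0],"fingers": 0.03}]}}

```text
clock: 10.0
position: [0.4857, 0.1618, 0.1598]
ee_rot: [-0.096, 0.893, -0.367, 0.243]
contact_force: [-27.1, 0.2, 29.9]
width: 0.0424
```

```bash
python3 -c "
from h import *
ins(.0463);s=manip.get_state();M=onjig(-44);print('F tool',M.T@s['contact_force'],'mom',M.T@s['moment'])"
```

```text
goal h 0.0463
t 10.0 lin mm [ 0.5 -0.4  0.7] rot [-0.2 -0.3  0. ] n 1.0 q [ 0.28  0.09  2.16 -0.38  0.41  1.38] F [-27.1   0.2  29.9] w 0.0424
F tool [ -6.04375958   6.00859981 -39.47213501] mom [-1.35621377 -2.50982392 -0.29010131]
```

Emit:
{"method": "send_rows", "body": {"plan": [{"linear": [0,0,0],"delta_rot": [0,0,0],"fingers": 0.03},{"linear": [0,0,0.0005],"delta_rot": [0,0,5],"fingers": 0.03},{"linear": [0,0,0.0005],"delta_rot": [0,0,5],"fingers": 0.03},{"linear": [0,0,0.0005],"delta_rot": [0,0,5],"fingers": 0.03},{"linear": [0,0,0.0005],"delta_rot": [0,0,5],"fingers": 0.03}]}}

```text
clock: 10.42
position: [0.4848, 0.1621, 0.1596]
ee_rot: [-0.139, 0.812, -0.522, 0.222]
contact_force: [-11.7, -2.9, 8.3]
width: 0.0421
```

```bash
python3 -c "
from h import *
ins(.0463,-99);s=manip.get_state();M=onjig(-44);print('F jig',np.c_[NX,NY,NZ].T@s['contact_force'],'mom',np.c_[NX,NY,NZ].T@s['moment'])"
```

```text
goal h 0.0463
t 10.42 lin mm [-0.4 -1.5  0.9] rot [-0.4 -0.  34.2] n 5.0 q [ 0.29  0.09  2.16 -0.38  0.41  1.74] F [-11.7  -2.9   8.3] w 0.0421
F jig [-5.99383549 -3.01351825 13.03595812] mom [-0.18307902  1.72858356  0.16950307]
```

Emit:
{"method": "send_rows", "body": {"plan": [{"linear": [0,0,0.0005],"delta_rot": [0,0,5],"fingers": 0.03},{"linear": [0,0,0.0005],"delta_rot": [0,0,5],"fingers": 0.03},{"linear": [0,0,0.0005],"delta_rot": [0,0,5],"fingers": 0.03},{"linear": [0,0,0.0005],"delta_rot": [0,0,5],"fingers": 0.03},{"linear": [0,0,0.0005],"delta_rot": [0,0,5],"fingers": 0.03},{"linear": [0,0,0.0005],"delta_rot": [0,0,4],"fingers": 0.03}]}}

```text
clock: 10.92
position: [0.4846, 0.162, 0.1594]
ee_rot: [0.193, -0.647, 0.715, -0.179]
contact_force: [-8.1, -1.1, 2.6]
width: 0.0421
```

```bash
python3 -c "
from h import *
ins(.0463,-99);s=manip.get_state();M=onjig(-44);print('F jig',np.c_[NX,NY,NZ].T@s['contact_force'],'mom',np.c_[NX,NY,NZ].T@s['moment'])"
```

```text
goal h 0.0463
t 10.92 lin mm [-1.2 -1.3  0.9] rot [-0.6  0.1  4. ] n 1.0 q [ 0.29  0.09  2.16 -0.39  0.4   2.28] F [-8.1 -1.1  2.6] w 0.0421
F jig [-5.72094414 -1.20638289  6.32968069] mom [0.16397528 1.3874443  0.15618177]
```

Emit:
{"method": "send_rows", "body": {"plan": [{"linear": [0,0,0.0005],"delta_rot": [0,0,3],"fingers": 0.03},{"linear": [0,0,0.0005],"delta_rot": [0,0,3],"fingers": 0.03},{"linear": [0,0,0.0005],"delta_rot": [0,0,3],"fingers": 0.03}]}}

```text
clock: 11.17
position: [0.4839, 0.1628, 0.1589]
ee_rot: [0.208, -0.587, 0.765, -0.163]
contact_force: [-11.2, 10.0, 1.6]
width: 0.0423
```

```bash
python3 -c "
from h import *
ins(.0463,-99);s=manip.get_state();M=onjig(-44);print('F jig',np.c_[NX,NY,NZ].T@s['contact_force'],'mom',np.c_[NX,NY,NZ].T@s['moment'])"
```

```text
goal h 0.0463
t 11.17 lin mm [-0.8 -2.1  0.8] rot [-0.6  0.2 -5.3] n 1.0 q [ 0.29  0.09  2.16 -0.39  0.4   2.44] F [-11.2  10.    1.6] w 0.0423
F jig [-8.96989893  9.87974352  7.07911537] mom [1.74310417 2.02866965 0.71732663]
```

Emit:
{"method": "send_rows", "body": {"plan": [{"linear": [0,0,0.0005],"delta_rot": [0,0,3],"fingers": 0.03},{"linear": [0,0,0.0005],"delta_rot": [0,0,3],"fingers": 0.03}]}}

```text
clock: 11.33
position: [0.484, 0.1637, 0.1591]
ee_rot: [0.217, -0.549, 0.793, -0.153]
contact_force: [-7.5, -2.9, 4.1]
width: 0.0422
```

```bash
python3 -c "
from h import *
ins(.0463,-99);s=manip.get_state();M=onjig(-44);print('F jig',np.c_[NX,NY,NZ].T@s['contact_force'],'mom',np.c_[NX,NY,NZ].T@s['moment'])
C=cam('wrist')
save(manip.get_image('wrist'),'w4.png')
im=cv2.imread('pics/w4.png')
u=proj('x',SEAT+.043*NX+.0175*NZ,C)[0];print(u)
im[int(u[1]),int(u[0])]=(0,0,255);cv2.imwrite('pics/w4.png',im)"
```

```text
goal h 0.0463
t 11.33 lin mm [-0.1 -2.2  1. ] rot [ -0.7   0.3 -11. ] n 2.0 q [ 0.29  0.09  2.17 -0.4   0.4   2.55] F [-7.5 -2.9  4.1] w 0.0422
F jig [-4.36754858 -3.00776391  7.30321547] mom [-0.97638174  1.08300103  1.68636992]
[278.81728677 202.21958081]
```

View pics/w4.png

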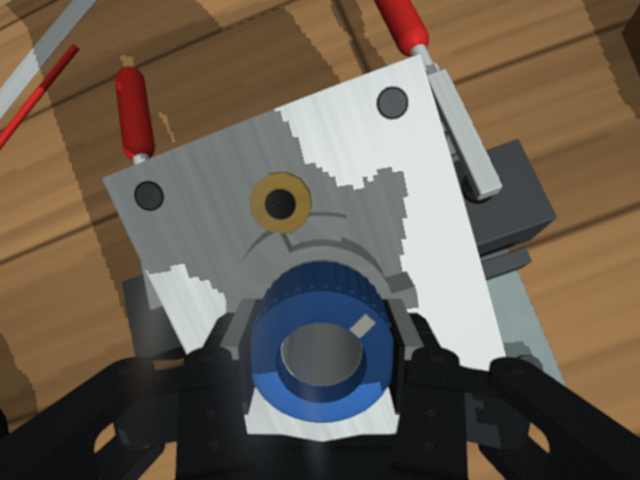

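```bash
python3 - <<'E'
from h import *
C=cam("wrist");im=cv2.imread("pics/w4.png")
o=[]
for h in (.018,.008):
    ang=np.radians(np.arange(120,-120,-.333));rr=np.linspace(.020,.046,52)
    P=np.array([SEAT+h*NZ+a*(np.cos(t)*NX+np.sin(t)*NY) for a in rr[::-1] for t in ang]);uv=proj(0,P,C).reshape(52,-1,2).astype(np.float32)
    U=cv2.resize(cv2.remap(im,uv[...,0],uv[...,1],cv2.INTER_LINEAR),(len(ang),270))
    for d in range(-120,121,20):
        x=int((120-d)*3);cv2.putText(U,str(d),(x,12),0,.4,(0,0,255),1);U[:20,min(x,len(ang)-1)]=(0,0,255)
    o.append(U)
cv2.imwrite("pics/v10.png",np.vstack(o))
E
```

```text
(no output)
```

View pics/v10.png

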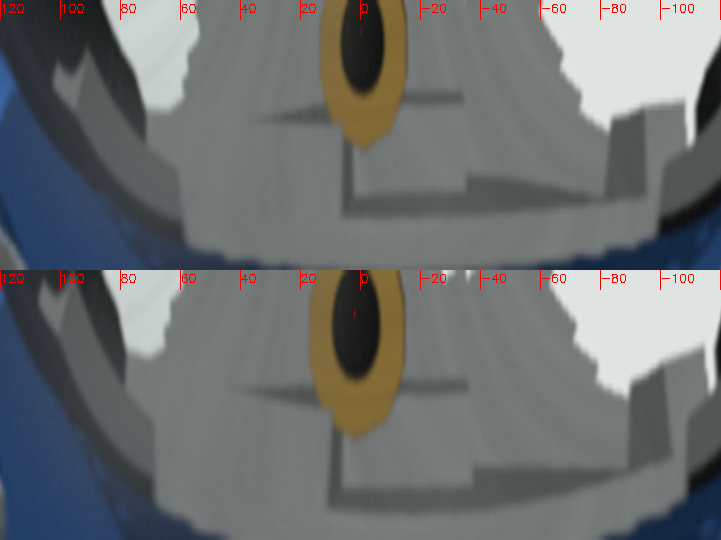

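Emit:
{"method": "send_rows", "body": {"plan": [{"linear": [0,0,0],"delta_rot": [0,0,-3],"fingers": 0.03},{"linear": [0,0,0],"delta_rot": [0,0,-3],"fingers": 0.03},{"linear": [0,0,0],"delta_rot": [0,0,0],"fingers": 0.03}]}}

```text
clock: 11.63
position: [0.4853, 0.1638, 0.1601]
ee_rot: [0.21, -0.591, 0.761, -0.165]
contact_force: [-3.7, -0.2, -4.0]
width: 0.0423
```

```bash
python3 -c "
from h import *
ins(.0463,-99,-.0036);s=manip.get_state();print('F jig',np.c_[NX,NY,NZ].T@s['contact_force'],'mom',np.c_[NX,NY,NZ].T@s['moment'])"
```

```text
goal h 0.0463
t 11.63 lin mm [0.8 1.5 1.1] rot [-0.9  0.3 -4.7] n 1.0 q [ 0.29  0.09  2.16 -0.4   0.39  2.44] F [-3.7 -0.2 -4. ] w 0.0423
F jig [-5.17834239 -0.25554444 -1.64720906] mom [-0.05966263  1.15053866  0.09894454]
```

Emit:
{"method": "send_rows", "body": {"plan": [{"linear": [0,0,0.002],"delta_rot": [0,0,0],"fingers": 0.03},{"linear": [0,0,0.0015],"delta_rot": [0,0,0],"fingers": 0.03},{"linear": [0,0,0],"delta_rot": [0,0,0],"fingers": 0.055},{"linear": [0,0,0],"delta_rot": [0,0,0],"fingers": 0.085},{"linear": [0,0,0],"delta_rot": [0,0,0],"fingers": 0.085},{"linear": [0,0,0],"delta_rot": [0,0,0],"fingers": 0.085},{"linear": [0,0,0],"delta_rot": [0,0,0],"fingers": 0.085}]}}

```text
clock: 12.22
position: [0.4936, 0.1671, 0.1671]
ee_rot: [0.221, -0.587, 0.76, -0.168]
contact_force: [0.9, -0.3, 0.2]
width: 0.0851
```

Emit:
{"method": "send_rows", "body": {"plan": [{"linear": [0,0,-0.01],"delta_rot": [0,0,0],"fingers": 0.085},{"linear": [0,0,-0.02],"delta_rot": [0,0,0],"fingers": 0.085},{"linear": [0,0,-0.02],"delta_rot": [0,0,0],"fingers": 0.085},{"linear": [0,0,-0.02],"delta_rot": [0,0,0],"fingers": 0.085},{"linear": [0,0,-0.02],"delta_rot": [0,0,0],"fingers": 0.085},{"linear": [0,0,-0.02],"delta_rot": [0,0,0],"fingers": 0.085},{"linear": [0,0,0],"delta_rot": [0,0,0],"fingers": 0.085}]}}

```text
clock: 12.8
position: [0.4334, 0.1671, 0.2664]
ee_rot: [0.222, -0.587, 0.76, -0.167]
contact_force: [-0.9, 0.6, -0.6]
width: 0.0848
```

```bash
python3 - <<'E'
from h import *
import pickle
ins(.0463,-99,-.0036)
C=cam("wrist");manip.get_image("wrist");C=cam("wrist");I=manip.get_image("wrist");save(I,"w5.png");im=cv2.imread("pics/w5.png");pickle.dump(C,open("w5.pkl","wb"))
ang=np.radians(np.arange(120,-120,-.333));rr=np.linspace(.020,.056,72);o=[]
P=np.array([SEAT+.018*NZ+a*(np.cos(t)*NX+np.sin(t)*NY) for a in rr[::-1] for t in ang]);uv=proj(0,P,C).reshape(72,-1,2).astype(np.float32)
U=cv2.resize(cv2.remap(im,uv[...,0],uv[...,1],cv2.INTER_LINEAR),(len(ang),220))
for d in range(-120,121,20):
    x=int((120-d)*3);cv2.putText(U,str(d),(x,12),0,.4,(0,0,255),1);U[:20,min(x,len(ang)-1)]=(0,0,255)
A=np.arange(0,6.3,.02);u=proj(0,[SEAT],C)[0].astype(int)
for h,r in((.018,.036),(0,.036),(.052,.0215)):
    Q=proj(0,[SEAT+h*NZ+r*(np.cos(a)*NX+np.sin(a)*NY) for a in A],C);cv2.polylines(im,[Q.astype(np.int32)],True,(0,255,0),1)
Z=cv2.resize(im[max(0,u[1]-105):u[1]+85,max(0,u[0]-180):u[0]+180],(720,380),interpolation=cv2.INTER_CUBIC)
cv2.imwrite("pics/v11.png",np.vstack([U,Z]));print(u)
E
```

```text
goal h 0.0463
t 12.8 lin mm [  8.1  13.  118.6] rot [-2.1  1.2 -5.2] n 3.0 q [ 0.35 -0.12  2.06 -0.28  0.68  2.35] F [-0.9  0.6 -0.6] w 0.0848Traceback (most recent call last):
  File "<stdin>", line 14, in <module>
    return _nx.concatenate(arrs, 0, dtype=dtype, casting=casting)
           ~~~~~~~~~~~~~~~^^^^^^^^^^^^^^^^^^^^^^^^^^^^^^^^^^^^^^^
ValueError: all the input array dimensions except for the concatenation axis must match exactly, but along dimension 1, the array at index 0 has size 721 and the array at index 1 has size 720
```

```bash
cat > chk.py <<'E'
from h import *
import pickle,sys
def chk(src,out):
    C=pickle.load(open(src+".pkl","rb"));im=cv2.imread("pics/"+src+".png")
    ang=np.radians(np.arange(120,-120,-1/3)[:720]);rr=np.linspace(.020,.056,72)
    P=np.array([SEAT+.018*NZ+a*(np.cos(t)*NX+np.sin(t)*NY) for a in rr[::-1] for t in ang]);uv=proj(0,P,C).reshape(72,-1,2).astype(np.float32)
    U=cv2.resize(cv2.remap(im,uv[...,0],uv[...,1],cv2.INTER_LINEAR),(720,220))
    for d in range(-100,121,20):
        x=int((120-d)*3);cv2.putText(U,str(d),(x,12),0,.4,(0,0,255),1);U[:20,x]=(0,0,255)
    A=np.arange(0,6.3,.02);u=proj(0,[SEAT],C)[0].astype(int)
    for h,r in((.018,.036),(.052,.0215)):
        Q=proj(0,[SEAT+h*NZ+r*(np.cos(a)*NX+np.sin(a)*NY) for a in A],C);cv2.polylines(im,[Q.astype(np.int32)],True,(0,255,0),1)
    Z=cv2.resize(im[max(0,u[1]-110):u[1]+80,max(0,u[0]-180):u[0]+180],(720,380),interpolation=cv2.INTER_CUBIC)
    cv2.imwrite("pics/"+out,np.vstack([U,Z]));print(u)
chk(*sys.argv[1:])
E
python3 chk.py w5 v11.png
```

```text
[333 247]
```

View pics/v11.png

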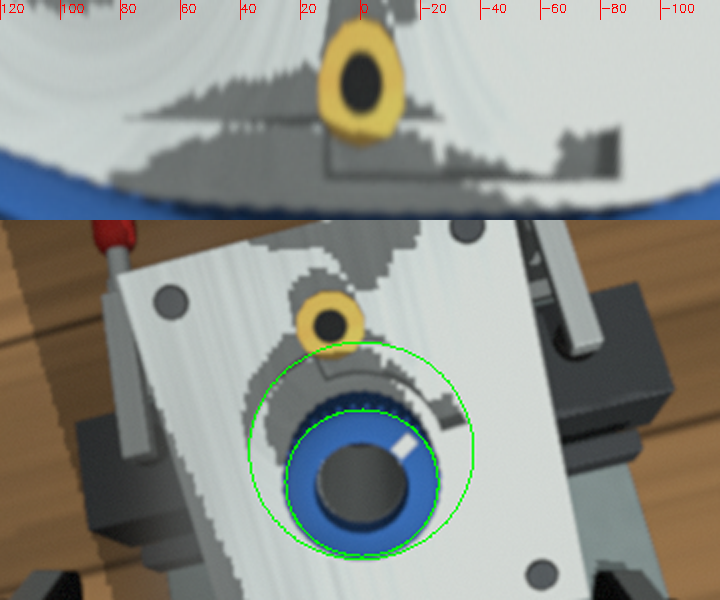

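```bash
python3 - <<'E'
from h import *
import pickle
C=pickle.load(open("w5.pkl","rb"))
def pl(px,h):
    o,v=ray(0,px,C);q=o+v*(((SEAT+h*NZ-o)@NZ)/(v@NZ))-SEAT;return np.array([q@NX,q@NY])
im=cv2.imread("pics/w5.png");hsv=cv2.cvtColor(im,cv2.COLOR_BGR2HSV)
m=((hsv[...,0]>100)&(hsv[...,0]<125)&(hsv[...,1]>140)).astype(np.uint8)
c=max(cv2.findContours(m,cv2.RETR_EXTERNAL,cv2.CHAIN_APPROX_NONE)[0],key=cv2.contourArea)[:,0]
w=((hsv[...,1]<60)&(hsv[...,2]>170)).astype(np.uint8);w[:240]=0;w[262:]=0;w[:,:343]=0;w[:,365:]=0
ys,xs=np.nonzero(w);L=pl((xs.mean(),ys.mean()),.052)
q=np.array([pl(p.astype(float),.052) for p in c if p[1]>275]);A=np.c_[2*q,np.ones(len(q))];s=np.linalg.lstsq(A,(q**2).sum(1),rcond=None)[0]
print("centre top mm",s[:2]*1e3,"r",np.sqrt(s[2]+s[:2]@s[:2])*1e3);d=L-s[:2];print("line",len(xs),np.degrees(np.arctan2(d[1],d[0])),np.linalg.norm(d))
st=manip.get_state();print(st["clock"],st["contact_force"]);print(manip.sign_off())
E
```

```text
centre top mm [-0.22511281  0.40816528] r 21.108706435646912
line 87 -58.84900972506546 0.016740153561537827
12.9 [-0.8866112  -0.47432277 -0.14277208]
the job is handed in; nothing more can be done
None
```

The large blue-gripped bush is in the hole of the sloping plate, head down on the plate and turned clockwise to its stop under the lock screw. I let go of it, drew the gripper back about 120 mm along the hole's axis, and handed the job in at 12.9 s. `sign_off` gives no verdict.

**Last checks:**
- **Position:** the top of the grip measured about 0.5 mm from the hole's axis. While I held the bush, the insertion force rose to about 39 N within 1 mm of the expected seating height.
- **Turn:** the stop wall was at +11° from the lock screw and the white line at −59°. That puts the notch 55–59° clockwise of the screw, against the 55° wanted, so `bush_lock` is about 0–3 mm from the screw.
- **Contact:** the force on the tool was about 1 N after letting go, which is within its noise.

**Disagreements:**
- **In-hand offset:** two fits to the wrist picture put the bush 0.7 mm and 3.5 mm off the tool axis. The way it sat in the hole fitted about 3.5 mm.
- **Overturn at the stop:** while pressed on the stop, at 1.7 N m, the tool read about 10° past the expected angle. I turned back 6° until the torque fell away, then released.
- **Tool shift on release:** the tool moved about 1 cm as the fingers opened. The bush still measured as seated afterwards.

I did not look again at the small bush, the offcut, the ear defenders or the grinder. The moves passed above or clear of them, and the forces showed no sign of touching them.

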